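# Send a slug rivet down the gated chute

### The job

Turn the air regulator knob clockwise to its end stop, then bring the steel slug rivet down the chute into the tray by pressing the green, then the yellow, then the blue key, one at a time: hold each one down until the rivet has rolled past the gate of that colour, then let it up before the next. Press no key before the air is fully on, do not touch the chute or the rivet, and leave the dolly block, drift and punch where they lie.

Things in the scene. Friction and masses are not known exactly. Their poses are not given: they have to be found in the camera images.
- air_knob (a joint): Air regulator knob: angle turned clockwise seen from above, rad. 2.0 is the clockwise end stop (full air); it starts 0.8 to 1.5 rad short of it and stays where it is left. Turning it takes about 0.05 N m.
- air_knob_grip (a point): Black bar-grip knob on an aluminium regulator box (100 x 100 x 50 mm, brass gauge on one side). Bar 61 mm long, 14 mm thick, 32 mm tall, on a 64 mm disc. The point is on the turning axis, 7 mm below the bar's top, 23 mm above the disc, about 87 mm above the bench, and turns with the knob: x along the bar, y across it, z up.
- chute: Pine chute, 0.5 m long, 155 mm high at most, fixed. Origin on the bench below its middle; z up; it falls 10 degrees towards its own -y. Three painted gates stand across its floor and hold the rivet back: green uppermost (y +0.115), yellow (+0.037), blue (-0.042). While a key is down, the gate of its colour sinks into the floor, three times as far as the key.
- tray (a point): Centre of the floor of the shallow galvanised tray at the chute's low end, about 43 mm above the bench; fixed to the chute. Inside it is 82 mm (chute x) by 145 mm (chute y), its end wall 30 mm high.
- rivet: Headless steel slug rivet, 32 mm diameter, 60 mm long, lying across the chute (its own x is its axis, origin at its centre). It starts against the green gate and rolls down when a gate opens.
- console: Grey key console, 120 x 360 x 50 mm, fixed to the bench, origin under its centre, y along its length. The three keys stand on it 115 mm apart, in any order.
- key_green (a joint): green key: how far it is down, m: 0 up, 0.010 fully down. It springs back. Its gate is clear of the rivet beyond 0.008.
- key_green_top (a point): green round spring key, 60 mm across, on the grey console. The point is the centre of its top face, 72 mm above the bench when up; it goes down 10 mm, 1.5 N to start and 5 N fully down.
- key_yellow (a joint): yellow key: how far it is down, m: 0 up, 0.010 fully down. It springs back. Its gate is clear of the rivet beyond 0.008.
- key_yellow_top (a point): yellow round spring key, 60 mm across, on the grey console. The point is the centre of its top face, 72 mm above the bench when up; it goes down 10 mm, 1.5 N to start and 5 N fully down.
- key_blue (a joint): blue key: how far it is down, m: 0 up, 0.010 fully down. It springs back. Its gate is clear of the rivet beyond 0.008.
- key_blue_top (a point): blue round spring key, 60 mm across, on the grey console. The point is the centre of its top face, 72 mm above the bench when up; it goes down 10 mm, 1.5 N to start and 5 N fully down.
- gate_green_mid (a point): Middle of the green gate (bar across the chute, 62 mm long, 6 mm thick, 22 mm high when closed); fixed to the chute, does not sink with the gate. Axes as the chute.
- gate_yellow_mid (a point): Middle of the yellow gate (bar across the chute, 62 mm long, 6 mm thick, 22 mm high when closed); fixed to the chute, does not sink with the gate. Axes as the chute.
- gate_blue_mid (a point): Middle of the blue gate (bar across the chute, 62 mm long, 6 mm thick, 22 mm high when closed); fixed to the chute, does not sink with the gate. Axes as the chute.
- dolly: Bystander: brass dolly block, 90 x 60 x 52 mm, loose, origin under its centre. Left or right of the console, where the regulator is not.
- drift: Bystander: stepped steel drift, 160 mm long (along its x), 20 mm high, lying loose, origin under its middle.
- punch: Bystander: hand punch with a red square handle, 177 mm long (along its x), 28 mm high, lying loose, origin under it, about 8 mm from the middle.

How it is judged:
By the outcome, as a careful person would: the job done as asked, in the order asked, and still so for the second after the job is handed in, with the robot touching nothing.
It also fails if it takes over 64 s, if anything falls off the work surface, if the arm or the gripper's body presses on something with over 40 N, if the wrist force passes 120 N, or if a joint passes its speed limit or range.

### The arm

A 7-joint arm with a two-finger parallel gripper is mounted at the origin on the work surface. World frame = base frame: x ahead of the robot, y to its left, z up, the work surface at z = 0. Lengths are in m, angles in degrees, forces in N, time in s.
With the tool pointing down it reaches from about 0.425 to 0.875 m from the base axis. Payload 4.7 kg.
Tool frame: the origin (TCP) lies at the centre of the arm's flange, where the gripper is bolted on; the fingertips stand 182 mm ahead of it and the grasp point (between the pads) lies 164 mm ahead of it (env.grip_depth is the distance from the TCP to the grasp point, in m); z points along the fingers, y is the line along which they close (so a half turn about z gives the same grasp; the last joint's range is limited). The gripper opens to 87 mm and grips with 3 to 60 N. Pads are 19 mm wide; open, the fingers measure 117 mm over their backs; the gripper's body (75 mm by 190 mm) begins 51 mm behind the grasp point.
Start: joints at [66.01, 18.392, -4.016, 83.108, 1.295, 78.541, -3.26], TCP at [0.273, -0.59, 0.405] pointing down, gripper open.
Joint ranges: [-163.93, 163.93], [-17.29, 119.83], [-79.2, 71.16], [3.27, 140.29], [-89.18, 269.18], [5.43, 117.66], [-154.24, 154.24]. Speed limits (degrees/s): [147.25, 147.25, 180, 180, 180, 180, 180].

### API

Orientations are given as [roll, pitch, yaw] about the fixed x, y, z axes, in that order (R = Rz(yaw) Ry(pitch) Rx(roll)).
In Python, from cell import env gives the robot as it stands. The module is installed in compiled form; this text tells all that it offers.
- The arm moves only by the tool send_rows, never from a script. Its arguments are lists of equal length, an entry for each row: "xyz": the shift along the tool's x, y, z in m, a list of three; "rotation": the turn, a rotation vector about the tool's x, y, z in rad, a list of three; "jaw": the opening, from 0 (shut) to 1 (fully open). A call has 1 to 20 rows; each row shifts and turns the commanded pose from where the row before left it, along the tool's axes as they then stand; what a row does not reach is not made up. A row lasts 1/10 s, in which the tool goes at most 50 mm and 8.59 degrees, less where a joint would pass 70% of its speed; a pose out of reach is approached as far as the arm can. A call is refused whole if a number of a shift passes 0.05 or a number of a turn 0.15, either way. A call with a gripper value outside its range is refused whole. The fingers move at their own pace and stop on an object; "newtons" is the grip in N (left out, the last holds). Time passes only in rows, so rows that do not move let the fingers close. It gives the time, the measured TCP pose, the force, the opening and the grip force at its end, in the units of the state.
- env.get_obs(): the state, without advancing time (a new reading comes with each control period).
- env.read_camera(name): name is "scene" or "top" or "wrist"; returns a dict with "image" (384x512x3 uint8, blue, green, red), "fx", "fy", "cx", "cy" (pixels), "R" (3x3) and "t" (3): a world point X has camera coordinates R X + t. Camera axes: x right, y down, z forward; pixel columns grow to the right and rows downward; lengths in m; the calibration is good to about 2 mm. A picture is of the moment at which its call begins. There is no depth.
- env.sign_off(): hands the job in; it is judged then, once.
The state is a dict: "time_s": time; "qpos": joint angles; "joint_velocities": joint speeds; "effort": joint torques, N m; "tool_pos": TCP position; "tool_rot": TCP orientation; "force": force on the tool from outside, world axes, zero at the start; "wrist_torque": the same for the moment, N m; "grip_width": finger opening in m; "grasp_force": force on a finger pad.
Only numpy, scipy, OpenCV 4.12 (cv2) and the standard library are available. Lean on these libraries where they do the work, as an engineer would, in place of code of your own. Each camera call takes 0.05 s, during which the arm holds its last target. There are 200 camera calls.

## Working session

There is one attempt and no reset: what is moved stays moved. The work goes in short steps, Python scripts to look and compute and a tool call to move; the robot and the scene stay as the last step left them, time stands still between calls to the robot, and variables do not carry over. Pictures are saved under pics/ and viewed, at most 10 in all, crops included, and the job is handed in when it is done.

Besides the shell and the picture viewer there is one more tool, called after "Request:" as name(argument=value, ...), one argument or row to a line, values as JSON. send_rows: Moves the arm, as the interface text tells. Its arguments: {"type":"object","properties":{"xyz":{"type":"array"},"rotation":{"type":"array"},"jaw":{"type":"array"},"newtons":{"type":"number"}},"required":["xyz","rotation","jaw"]}

```bash
mkdir -p pics; cat > h.py <<'E'
import numpy as np,cv2
from cell import env
def shot(n,f):
    c=env.read_camera(n); cv2.imwrite('pics/'+f,c['image']); np.savez('pics/'+f[:-4]+'.npz',**c); return c
def ray(c,u,v,z):
    R=np.array(c['R']);t=np.array(c['t']);o=-R.T@t
    d=R.T@np.array([(u-c['cx'])/c['fx'],(v-c['cy'])/c['fy'],1]); return o+d*(z-o[2])/d[2]
def proj(c,X):
    p=np.array(c['R'])@X+np.array(c['t']); return c['fx']*p[0]/p[2]+c['cx'],c['fy']*p[1]/p[2]+c['cy']
E
python3 - <<'E'
from h import *
a=shot('top','top0.png');b=shot('scene','scene0.png')
print(env.get_obs()); print([(-np.array(c['R']).T@c['t']).round(3) for c in (a,b)])
cv2.imwrite('pics/both.png',cv2.resize(np.vstack([a['image'],b['image']]),(400,600)))
E
```

```text
{'time_s': 0.1, 'qpos': array([66.01130173, 18.43472078, -4.01383597, 83.16882878,  1.29223517,
       78.54131727, -3.26118298]), 'joint_velocities': array([ 0.01141239, -0.13549157,  0.04906015, -0.13016795, -0.08316447,
       -0.09915446, -0.01707242]), 'effort': array([ 3.25452438e-04, -4.92571950e+01, -4.05263091e-01, -3.13397312e+01,
       -6.39109709e-02,  3.94800212e-02,  1.31071520e-04]), 'tool_pos': array([ 0.27249258, -0.5899169 ,  0.40376337]), 'tool_rot': array([-1.79900206e+02,  3.37073903e-03,  2.47949725e+01]), 'force': array([-1.30185187, -0.0869649 ,  0.85773181]), 'wrist_torque': array([-0.00481212,  0.03167512, -0.02572629]), 'grasp_force': 0.0, 'grip_width': 0.0869084630093368}
[array([ 0.409, -0.02 ,  1.402]), array([1.25 , 0.58 , 0.839])]
```

View pics/top0.png

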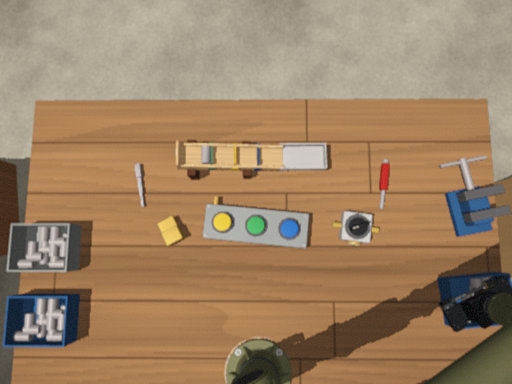

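View pics/scene0.png

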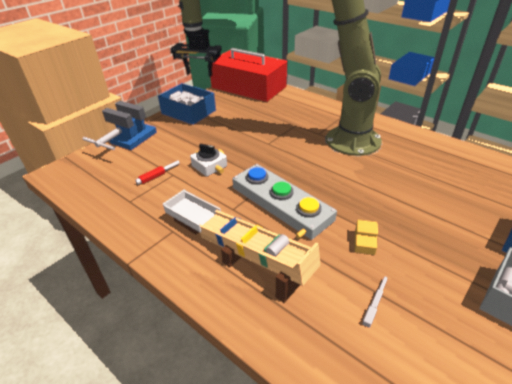

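The top view shows keys yellow (222,222), green (256,225) and blue (289,229), and the knob at (357,227). The chute is along row 156, with the rivet at (207,155) and the tray on the right. The scene view agrees.

```bash
python3 - <<'E'
from h import *
for f in ('top0','scene0'):
    c=dict(np.load(f'pics/{f}.npz')); im=c['image']; hsv=cv2.cvtColor(im,cv2.COLOR_BGR2HSV)
    win=(slice(195,255),slice(195,320)) if f=='top0' else (slice(160,225),slice(235,335))
    for n,lo,hi in (('yellow',(22,150,100),(32,255,255)),('green',(60,120,60),(90,255,255)),('blue',(100,150,100),(120,255,255))):
        m=np.zeros(im.shape[:2],np.uint8); m[win]=cv2.inRange(hsv,lo,hi)[win]
        k,l,s,ce=cv2.connectedComponentsWithStats(m); i=1+s[1:,4].argmax()
        print(f,n,s[i],ce[i].round(1),ray(c,*ce[i],.072).round(4))
    print('knob',ray(c,*((357,227) if f=='top0' else (208,152)),.087).round(3))
c=dict(np.load('pics/top0.npz'));d=dict(np.load('pics/scene0.npz'))
A=cv2.resize(c['image'][202:252,330:385],None,fx=7,fy=7,interpolation=cv2.INTER_CUBIC)
B=cv2.resize(d['image'][138:178,185:235],None,fx=7,fy=7,interpolation=cv2.INTER_CUBIC)
o=np.zeros((350,750,3),np.uint8);o[:350,:385]=A;o[:280,390:740]=B;cv2.imwrite('pics/knob0.png',o)
E
```

```text
top0 yellow [214 213  17  18 238] [222.  221.5] [0.5064 0.1222 0.072 ]
top0 green [247 217  18  17 229] [255.7 224.7] [0.4956 0.0073 0.072 ]
top0 blue [281 220  18  17 233] [289.3 228.1] [ 0.4844 -0.1068  0.072 ]
knob [ 0.487 -0.332  0.087]
scene0 yellow [300 198  19  14 218] [308.9 204.6] [0.512  0.1265 0.072 ]
scene0 green [273 182  18  13 192] [281.3 188.2] [0.5015 0.0127 0.072 ]
scene0 blue [249 168  17  12 161] [256.6 173.5] [ 0.491  -0.1009  0.072 ]
knob [ 0.517 -0.308  0.087]
```

View pics/knob0.png

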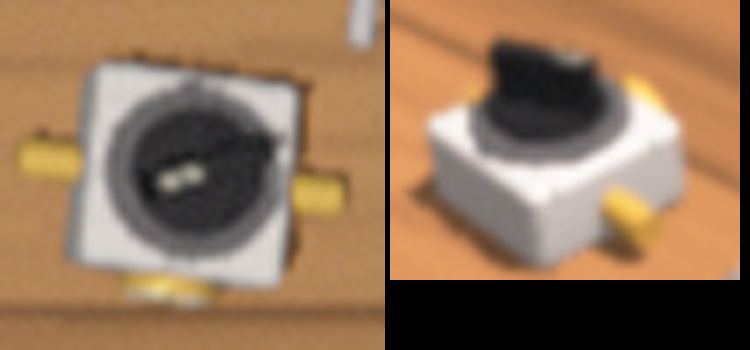

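The knob bar runs from crop (145,190) to (275,140), so it lies at about -69°, equivalent to 111° yaw. I'll go above it at that yaw, leaving room to turn clockwise.

Request:
send_rows(
  xyz=[
    [0.0303,-0.0144,0],
    [0.0303,-0.0144,0],
    [0.0303,-0.0144,0],
    [0.0303,-0.0144,0],
    [0.0303,-0.0144,0],
    [0.0303,-0.0144,0],
    [0.0303,-0.0144,0],
    [0.0303,-0.0144,0],
    [0.0303,-0.0144,0],
    [0.0303,-0.0144,0],
  ],
  rotation=[
    [0,0,0],
    [0,0,0],
    [0,0,0],
    [0,0,0],
    [0,0,0],
    [0,0,0],
    [0,0,0],
    [0,0,0],
    [0,0,0],
    [0,0,0],
  ],
  jaw=[1,1,1,1,1,1,1,1,1,1],
)

```text
time_s: 1.1
tool_pos: [0.4878, -0.3311, 0.4043]
tool_rot: [-180.0, 0.0, 24.8]
force: [0.6, 0.3, -0.2]
grip_width: 0.087
grasp_force: 0.0
```

Request:
send_rows(
  xyz=[
    [0,0,0],
    [0,0,0],
    [0,0,0],
    [0,0,0],
    [0,0,0],
    [0,0,0],
    [0,0,0],
    [0,0,0],
    [0,0,0],
    [0,0,0],
    [0,0,0],
    [0,0,0],
    [0,0,0],
  ],
  rotation=[
    [0,0,-0.137],
    [0,0,-0.137],
    [0,0,-0.137],
    [0,0,-0.137],
    [0,0,-0.137],
    [0,0,-0.137],
    [0,0,-0.137],
    [0,0,-0.137],
    [0,0,-0.137],
    [0,0,-0.137],
    [0,0,-0.137],
    [0,0,0],
    [0,0,0],
  ],
  jaw=[1,1,1,1,1,1,1,1,1,1,1,1,1],
)

```text
time_s: 2.4
tool_pos: [0.4871, -0.3323, 0.4044]
tool_rot: [-180.0, -0.0, 110.9]
force: [-0.3, -0.3, -1.3]
grip_width: 0.0868
grasp_force: 0.0
```

```bash
python3 - <<'E'
from h import *
c=shot('wrist','w0.png');o=env.get_obs()
print(o['time_s'],o['tool_pos'],o['tool_rot'],o['qpos'],(-np.array(c['R']).T@c['t']).round(3))
E
```

```text
2.45 [ 0.48715247 -0.33232269  0.40447484] [-1.79982628e+02 -2.24895370e-02  1.10974357e+02] [ 52.28378852  12.54424821 -23.88700825  91.41541602   5.17405878
  77.16416912  48.72457456] [ 0.46  -0.263  0.384]
```

View pics/w0.png

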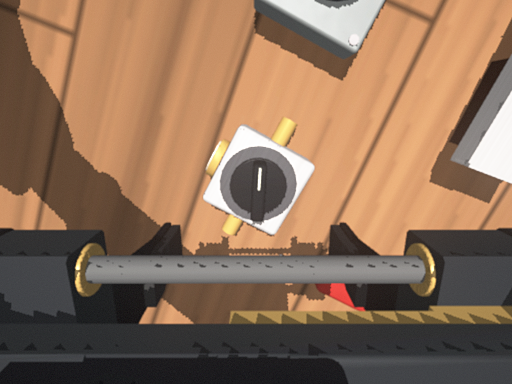

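The wrist view shows the bar nearly vertical, from (260,160) to (258,220). The disc is centred near (258,183).

```bash
python3 - <<'E'
from h import *
c=dict(np.load('pics/w0.npz'));g=cv2.cvtColor(c['image'],cv2.COLOR_BGR2GRAY)
for th,z in ((130,.064),(45,.094)):
    m=np.zeros_like(g);m[140:228,212:305]=(g[140:228,212:305]<th)*255
    m=cv2.morphologyEx(m,cv2.MORPH_OPEN,np.ones((3,3)))
    cs,_=cv2.findContours(m,0,1);k=max(cs,key=cv2.contourArea)
    r=cv2.minAreaRect(k);print(th,r,cv2.boundingRect(k),ray(c,*r[0],z).round(4))
    W=np.array([ray(c,*p,z)[:2] for p in k[:,0]],np.float32);print(cv2.minAreaRect(W))
print('bar line',[ray(c,*p,.094).round(4) for p in ((260,168),(259.5,188))])
a,b=(ray(c,*p,.094) for p in ((260,168),(259,188)));print(np.degrees(np.arctan2(*(b-a)[1::-1])))
E
```

```text
130 ((258.09735107421875, 185.53985595703125), (58.512840270996094, 58.13655090332031), 48.8140754699707) (229, 157, 59, 65) [ 0.4924 -0.3381  0.064 ]
((0.49330705404281616, -0.3394268751144409), (0.06485456228256226, 0.06709589809179306), 60.78437423706055)Traceback (most recent call last):
  File "<stdin>", line 6, in <module>
ValueError: max() iterable argument is empty
```

```bash
python3 - <<'E'
from h import *
c=dict(np.load('pics/w0.npz'));t=dict(np.load('pics/top0.npz'))
print(ray(c,258.3,186,.064),ray(c,258,183.5,.052),ray(t,358.1,226,.057))
a,b=(ray(c,*p,.096) for p in ((260.5,161),(258.5,219)));print('edge',a,b,np.degrees(np.arctan2(*(b-a)[1::-1])))
I=c['image'][135:240,205:315];cv2.imwrite('pics/k1.png',cv2.resize(I,None,fx=5,fy=5,interpolation=cv2.INTER_CUBIC))
E
```

```text
[ 0.49278195 -0.33854655  0.064     ] [ 0.49261991 -0.33875637  0.052     ] [ 0.4926742  -0.34324501  0.057     ]
edge [ 0.48247171 -0.30689387  0.096     ] [ 0.5023196  -0.36344118  0.096     ] -70.6591192453814
```

View pics/k1.png

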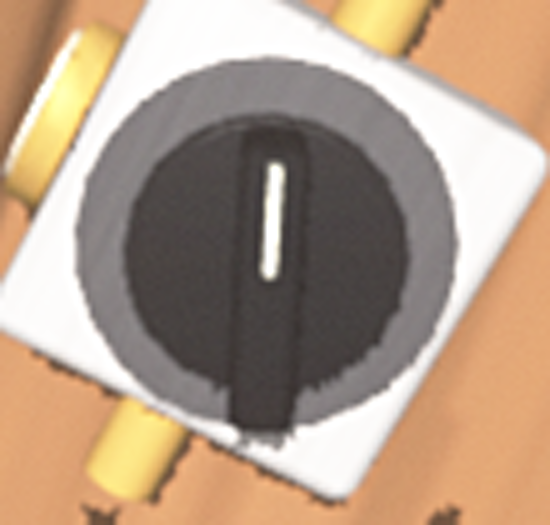

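The bar lies at about -70.6° and the axis is at (0.4925,-0.339). I'll align, descend and grip.

Request:
send_rows(
  xyz=[
    [-0.0082,0.0026,0.02],
    [0,0,0.03],
    [0,0,0.03],
    [0,0,0.03],
    [0,0,0.02],
    [0,0,0.012],
    [0,0,0.01],
    [0,0,0],
    [0,0,0],
    [0,0,0],
    [0,0,0],
    [0,0,0],
    [0,0,0],
    [0,0,0],
    [0,0,0],
    [0,0,0],
  ],
  rotation=[
    [0,0,0.025],
    [0,0,0],
    [0,0,0],
    [0,0,0],
    [0,0,0],
    [0,0,0],
    [0,0,0],
    [0,0,0],
    [0,0,0],
    [0,0,0],
    [0,0,0],
    [0,0,0],
    [0,0,0],
    [0,0,0],
    [0,0,0],
    [0,0,0],
  ],
  jaw=[1,1,1,1,1,1,1,1,0,0,0,0,0,0,0,0],
  newtons=15,
)

```text
time_s: 4.05
tool_pos: [0.4926, -0.339, 0.2527]
tool_rot: [-180.0, 0.0, 109.7]
force: [-0.0, 0.3, 0.1]
grip_width: 0.0313
grasp_force: 0.0
```

```bash
python3 -c "
from h import *
o=env.get_obs();[print(k,np.round(o[k],3)) for k in ('time_s','tool_pos','tool_rot','force','wrist_torque','grip_width','grasp_force')]"
```

```text
time_s 4.05
tool_pos [ 0.493 -0.339  0.253]
tool_rot [-1.79996e+02  1.00000e-03  1.09712e+02]
force [-0.043  0.309  0.142]
wrist_torque [ 0.001 -0.053  0.017]
grip_width 0.031
grasp_force 0.0
```

Still closing, so I'll wait.

Request:
send_rows(
  xyz=[
    [0,0,0],
    [0,0,0],
    [0,0,0],
    [0,0,0],
    [0,0,0],
    [0,0,0],
  ],
  rotation=[
    [0,0,0],
    [0,0,0],
    [0,0,0],
    [0,0,0],
    [0,0,0],
    [0,0,0],
  ],
  jaw=[0,0,0,0,0,0],
)

```text
time_s: 4.65
tool_pos: [0.4929, -0.3389, 0.2528]
tool_rot: [180.0, 0.0, 109.7]
force: [1.2, -0.2, -1.1]
grip_width: 0.0141
grasp_force: 15.0
```

Request:
send_rows(
  xyz=[
    [0,0,0],
    [0,0,0],
    [0,0,0],
    [0,0,0],
    [0,0,0],
    [0,0,0],
    [0,0,0],
  ],
  rotation=[
    [0,0,0.1],
    [0,0,0.1],
    [0,0,0.1],
    [0,0,0.1],
    [0,0,0.1],
    [0,0,0.1],
    [0,0,0.1],
  ],
  jaw=[0,0,0,0,0,0,0],
)

```text
time_s: 5.35
tool_pos: [0.4931, -0.3389, 0.2528]
tool_rot: [179.9, -0.0, 69.4]
force: [1.5, -1.0, -1.1]
grip_width: 0.014
grasp_force: 15.0
```

```bash
cat > st.py <<'E'
from h import *
o=env.get_obs();[print(k,np.round(o[k],3)) for k in ('time_s','tool_pos','tool_rot','qpos','force','wrist_torque','grip_width','grasp_force')]
E
python3 st.py
```

```text
time_s 5.35
tool_pos [ 0.493 -0.339  0.253]
tool_rot [ 1.79936e+02 -7.00000e-03  6.93920e+01]
qpos [ 45.808  19.818 -16.483 100.154   6.302  60.868   6.574]
force [ 1.494 -1.005 -1.091]
wrist_torque [-0.09  -0.64   0.042]
grip_width 0.014
grasp_force 14.997
```

Request:
send_rows(
  xyz=[
    [0,0,0],
    [0,0,0],
    [0,0,0],
  ],
  rotation=[
    [0,0,0.08],
    [0,0,0.08],
    [0,0,0.08],
  ],
  jaw=[0,0,0],
)

```text
time_s: 5.65
tool_pos: [0.4932, -0.3387, 0.2528]
tool_rot: [179.9, -0.0, 55.7]
force: [3.0, -0.2, -1.5]
grip_width: 0.014
grasp_force: 15.0
```

```bash
python3 st.py | grep -E "rot|torque|width"
```

```text
tool_rot [ 1.79936e+02 -2.80000e-02  5.57250e+01]
wrist_torque [ 0.011 -0.714  0.407]
grip_width 0.014
```

Request:
send_rows(
  xyz=[
    [0,0,0],
    [0,0,0],
    [0,0,0],
  ],
  rotation=[
    [0,0,0.06],
    [0,0,0.06],
    [0,0,0.0],
  ],
  jaw=[0,0,0],
)

```text
time_s: 5.95
tool_pos: [0.4935, -0.3382, 0.2529]
tool_rot: [179.9, -0.0, 49.1]
force: [2.9, 1.1, -1.6]
grip_width: 0.0163
grasp_force: 16.8
```

```bash
python3 st.py | grep -E "rot|torque|width"
```

```text
tool_rot [ 1.79939e+02 -4.90000e-02  4.90940e+01]
wrist_torque [ 0.178 -0.832  0.409]
grip_width 0.016
```

Torque jumped to 0.41 N m, so the stop is reached. I'll open, rise and check.

Request:
send_rows(
  xyz=[
    [0,0,0],
    [0,0,0],
    [0,0,0],
    [0,0,0],
    [0,0,0],
    [0,0,0],
    [0,0,-0.03],
    [0,0,-0.04],
    [0,0,-0.04],
    [0,0,-0.04],
    [0,0,0],
    [0,0,0],
  ],
  rotation=[
    [0,0,0],
    [0,0,0],
    [0,0,0],
    [0,0,0],
    [0,0,0],
    [0,0,0],
    [0,0,0],
    [0,0,0],
    [0,0,0],
    [0,0,0],
    [0,0,0],
    [0,0,0],
  ],
  jaw=[0.7,0.7,0.7,0.7,0.7,0.7,0.7,0.7,0.7,0.7,0.7,0.7],
)

```text
time_s: 7.15
tool_pos: [0.4928, -0.339, 0.4039]
tool_rot: [179.9, -0.0, 49.0]
force: [-0.9, 0.3, -0.2]
grip_width: 0.0608
grasp_force: 0.0
```

```bash
python3 - <<'E'
from h import *
c=shot('wrist','w1.png');o=env.get_obs();print(o['tool_pos'],o['tool_rot'])
u,v=map(int,proj(c,np.array([.4925,-.339,.08])));print(u,v)
I=c['image'][v-55:v+55,u-55:u+55]
h=cv2.inRange(I,(200,200,200),(255,255,255))
cv2.imwrite('pics/k2.png',cv2.resize(I,None,fx=5,fy=5,interpolation=cv2.INTER_CUBIC))
E
```

```text
[ 0.49240567 -0.33889556  0.40225636] [-1.79968056e+02  1.88891466e-02  4.89759299e+01]
253 182
```

View pics/k2.png

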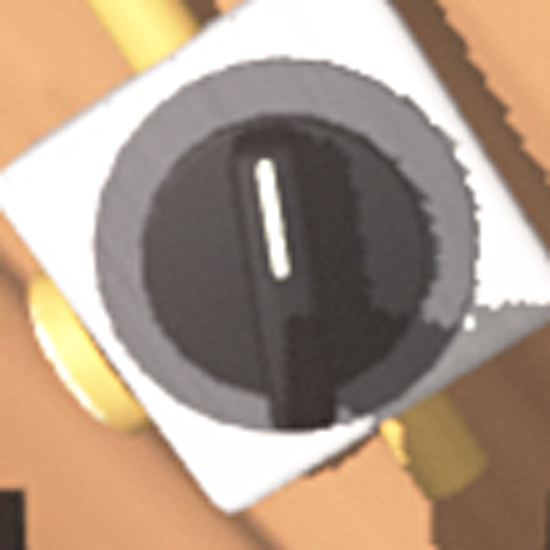

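The bar moved to about 58.5°, roughly 0.9 rad clockwise, against a firm stop. Next I'll close the jaw and move over the green key.

Request:
send_rows(
  xyz=[
    [0.0263,-0.0225,0],
    [0.0263,-0.0225,0],
    [0.0263,-0.0225,0],
    [0.0263,-0.0225,0],
    [0.0263,-0.0225,0],
    [0.0263,-0.0225,0],
    [0.0263,-0.0225,0],
    [0.0263,-0.0225,0],
    [0.0263,-0.0225,0],
    [0.0263,-0.0225,0],
    [0,0,0.04],
    [0,0,0.04],
    [0,0,0.04],
    [0,0,0.015],
    [0,0,0],
    [0,0,0],
  ],
  rotation=[
    [0,0,0],
    [0,0,0],
    [0,0,0],
    [0,0,0],
    [0,0,0],
    [0,0,0],
    [0,0,0],
    [0,0,0],
    [0,0,0],
    [0,0,0],
    [0,0,0],
    [0,0,0],
    [0,0,0],
    [0,0,0],
    [0,0,0],
    [0,0,0],
  ],
  jaw=[0,0,0,0,0,0,0,0,0,0,0,0,0,0,0,0],
)

```text
time_s: 8.8
tool_pos: [0.4952, 0.0071, 0.2671]
tool_rot: [-179.9, 0.1, 49.0]
force: [0.3, -0.4, 0.0]
grip_width: 0.0003
grasp_force: 0.0
```

```bash
python3 st.py; python3 - <<'E'
from h import *
t=shot('top','t1.png');s=shot('scene','s1.png')
cv2.imwrite('pics/v1.png',np.hstack([cv2.resize(t['image'][120:270,160:400],(400,250)),cv2.resize(s['image'][120:310,140:360],(400,345))[:250] if 0 else cv2.resize(s['image'][130:300,150:340],(400,250))]))
E
```

```text
time_s 8.8
tool_pos [0.495 0.007 0.267]
tool_rot [-1.79906e+02  5.10000e-02  4.89850e+01]
qpos [ 24.451   8.315 -30.079 113.07    4.767  59.909 -48.782]
force [ 0.291 -0.363  0.002]
wrist_torque [-0.007 -0.054 -0.02 ]
grip_width 0.0
grasp_force 0.0
```

View pics/v1.png

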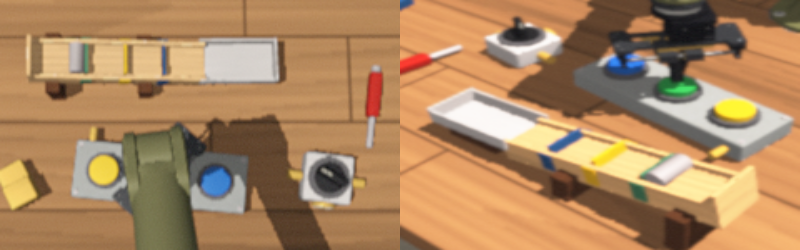

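The fingertips are over the green key, and the rivet still rests at the green gate. Pressing green now.

Request:
send_rows(
  xyz=[
    [0,0,0.01],
    [0,0,0.007],
    [0,0,0.007],
    [0,0,0],
    [0,0,0],
    [0,0,0],
    [0,0,0],
    [0,0,0],
    [0,0,0],
    [0,0,0],
    [0,0,0],
    [0,0,0],
  ],
  rotation=[
    [0,0,0],
    [0,0,0],
    [0,0,0],
    [0,0,0],
    [0,0,0],
    [0,0,0],
    [0,0,0],
    [0,0,0],
    [0,0,0],
    [0,0,0],
    [0,0,0],
    [0,0,0],
  ],
  jaw=[0,0,0,0,0,0,0,0,0,0,0,0],
)

```text
time_s: 10.1
tool_pos: [0.4969, 0.0073, 0.2481]
tool_rot: [179.8, -0.0, 49.0]
force: [-8.5, -1.0, 30.9]
grip_width: 0.0003
grasp_force: 15.4
```

```bash
cat > rv.py <<'E'
import sys
from h import *
s=shot('scene',sys.argv[1]+'.png')
cv2.imwrite('pics/v_'+sys.argv[1]+'.png',cv2.resize(s['image'][130:300,150:340],(500,447)))
# rivet: grey pixels on the pine channel, compared with first frame
h=cv2.cvtColor(s['image'],cv2.COLOR_BGR2HSV);m=np.zeros(h.shape[:2],np.uint8)
m[180:285,160:325]=((h[180:285,160:325,1]<60)&(h[180:285,160:325,2]>110))*255
p=np.zeros_like(m);cv2.fillPoly(p,[np.array([[160,195],[200,195],[325,250],[325,285],[270,275],[160,225]])],255);m&=p
k,l,st,ce=cv2.connectedComponentsWithStats(m)
for i in range(1,k):
    if st[i,4]>25: print(st[i],ce[i].round(1))
o=env.get_obs();print(o['time_s'],o['tool_pos'].round(4),o['force'].round(2))
E
python3 rv.py g1
```

```text
[ 163  195   57   37 1198] [189.9 209.8]
[220 217  17  17  40] [228.8 225.2]
[244 225  21  20 223] [254.3 234.9]
10.15 [0.4969 0.0073 0.2481] [-8.72 -0.94 29.81]
```

The rivet is past the green gate, now at (254,235) against yellow. I'll release and go over the yellow key.

Request:
send_rows(
  xyz=[
    [0,0,-0.02],
    [0,0,-0.02],
    [0,0,0],
    [0.0235,-0.0168,0],
    [0.0235,-0.0168,0],
    [0.0235,-0.0168,0],
    [0.0235,-0.0168,0],
    [0,0,0.01],
    [0,0,0.006],
    [0,0,0],
    [0,0,0],
  ],
  rotation=[
    [0,0,0],
    [0,0,0],
    [0,0,0],
    [0,0,0],
    [0,0,0],
    [0,0,0],
    [0,0,0],
    [0,0,0],
    [0,0,0],
    [0,0,0],
    [0,0,0],
  ],
  jaw=[0,0,0,0,0,0,0,0,0,0,0],
)

```text
time_s: 11.25
tool_pos: [0.5064, 0.1208, 0.267]
tool_rot: [-180.0, 0.1, 48.9]
force: [0.5, -0.1, -0.8]
grip_width: 0.0003
grasp_force: 0.0
```

```bash
python3 rv.py y0
```

```text
[ 163  195   57   37 1199] [189.9 209.8]
[220 217  17  17  39] [228.6 225.2]
[244 224  21  21 228] [254.4 234.7]
11.3 [0.5066 0.121  0.2674] [-1.2  -0.07  0.  ]
```

View pics/v_y0.png

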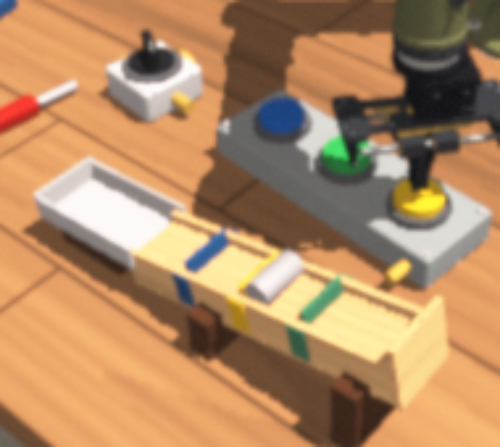

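The rivet rests at the yellow gate, the green gate is back up, and the fingertips are over the yellow key. Pressing yellow, 2 mm shallower.

Request:
send_rows(
  xyz=[
    [0,0,0.01],
    [0,0,0.006],
    [0,0,0.006],
    [0,0,0],
    [0,0,0],
    [0,0,0],
    [0,0,0],
    [0,0,0],
    [0,0,0],
    [0,0,0],
    [0,0,0],
    [0,0,0],
  ],
  rotation=[
    [0,0,0],
    [0,0,0],
    [0,0,0],
    [0,0,0],
    [0,0,0],
    [0,0,0],
    [0,0,0],
    [0,0,0],
    [0,0,0],
    [0,0,0],
    [0,0,0],
    [0,0,0],
  ],
  jaw=[0,0,0,0,0,0,0,0,0,0,0,0],
)

```text
time_s: 12.5
tool_pos: [0.5074, 0.1219, 0.2484]
tool_rot: [179.8, -0.0, 48.9]
force: [-3.3, -2.8, 19.5]
grip_width: 0.0004
grasp_force: 9.8
```

```bash
python3 rv.py y1
```

```text
[ 163  195   57   37 1199] [189.9 209.8]
[220 216  24  20 247] [232.1 225.6]
12.55 [0.5074 0.1219 0.2483] [-3.37 -3.43 19.73]
```

The rivet is now at the blue gate (232,226). I'll release and go over the blue key.

Request:
send_rows(
  xyz=[
    [0,0,-0.02],
    [0,0,-0.03],
    [0,0,0],
    [-0.0312,0.0223,0],
    [-0.0312,0.0223,0],
    [-0.0312,0.0223,0],
    [-0.0312,0.0223,0],
    [-0.0312,0.0223,0],
    [-0.0312,0.0223,0],
    [0,0,0.018],
    [0,0,0.01],
    [0,0,0],
    [0,0,0],
  ],
  rotation=[
    [0,0,0],
    [0,0,0],
    [0,0,0],
    [0,0,0],
    [0,0,0],
    [0,0,0],
    [0,0,0],
    [0,0,0],
    [0,0,0],
    [0,0,0],
    [0,0,0],
    [0,0,0],
    [0,0,0],
  ],
  jaw=[0,0,0,0,0,0,0,0,0,0,0,0,0],
)

```text
time_s: 13.85
tool_pos: [0.4846, -0.1057, 0.2673]
tool_rot: [-179.9, 0.0, 49.1]
force: [0.9, -0.1, 0.6]
grip_width: 0.0006
grasp_force: 0.0
```

```bash
python3 rv.py b0
```

```text
[ 163  195   57   37 1197] [189.9 209.8]
[220 217  24  19 245] [232.1 225.7]
13.9 [ 0.4849 -0.1058  0.2678] [ 0.57 -0.3  -0.25]
```

Request:
send_rows(
  xyz=[
    [0,0,0.01],
    [0,0,0.006],
    [0,0,0.006],
    [0,0,0],
    [0,0,0],
    [0,0,0],
    [0,0,0],
    [0,0,0],
    [0,0,0],
    [0,0,0],
    [0,0,0],
    [0,0,0],
    [0,0,0],
    [0,0,0],
    [0,0,0],
    [0,0,0],
  ],
  rotation=[
    [0,0,0],
    [0,0,0],
    [0,0,0],
    [0,0,0],
    [0,0,0],
    [0,0,0],
    [0,0,0],
    [0,0,0],
    [0,0,0],
    [0,0,0],
    [0,0,0],
    [0,0,0],
    [0,0,0],
    [0,0,0],
    [0,0,0],
    [0,0,0],
  ],
  jaw=[0,0,0,0,0,0,0,0,0,0,0,0,0,0,0,0],
)

```text
time_s: 15.5
tool_pos: [0.4857, -0.1064, 0.2484]
tool_rot: [179.9, -0.1, 49.0]
force: [-4.7, 1.2, 19.4]
grip_width: 0.0008
grasp_force: 9.3
```

```bash
python3 rv.py b1
```

```text
[ 163  195   57   37 1197] [189.9 209.8]
15.55 [ 0.4857 -0.1064  0.2484] [-3.47  1.66 18.94]
```

View pics/v_b1.png

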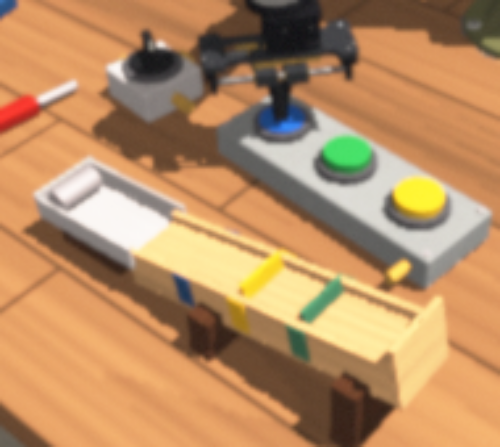

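The rivet lies in the tray at crop (75,187). I'll release, rise and let things settle.

Request:
send_rows(
  xyz=[
    [0,0,-0.02],
    [0,0,-0.04],
    [0,0,-0.04],
    [0,0,-0.04],
    [0,0,0],
    [0,0,0],
    [0,0,0],
    [0,0,0],
    [0,0,0],
    [0,0,0],
  ],
  rotation=[
    [0,0,0],
    [0,0,0],
    [0,0,0],
    [0,0,0],
    [0,0,0],
    [0,0,0],
    [0,0,0],
    [0,0,0],
    [0,0,0],
    [0,0,0],
  ],
  jaw=[0,0,0,0,0,0,0,0,0,0],
)

```text
time_s: 16.55
tool_pos: [0.4844, -0.1069, 0.3849]
tool_rot: [-179.9, 0.0, 49.0]
force: [-0.2, -0.3, 0.7]
grip_width: 0.0004
grasp_force: 0.0
```

```bash
python3 -c "
from h import *
a=cv2.imread('pics/b1.png')[190:235,160:222].astype(int);b=shot('scene','e.png')['image'][190:235,160:222].astype(int)
print('tray change',abs(a-b).max()); print(env.get_obs()['tool_pos'],env.sign_off())"
```

```text
tray change 177
the job is handed in; nothing more can be done
[ 0.48451038 -0.10691408  0.38515594] None
```

```bash
python3 -c "
import cv2
cv2.imwrite('pics/ve.png',cv2.resize(cv2.imread('pics/e.png')[130:300,150:340],(500,447)))"
```

```text
(no output)
```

View pics/ve.png

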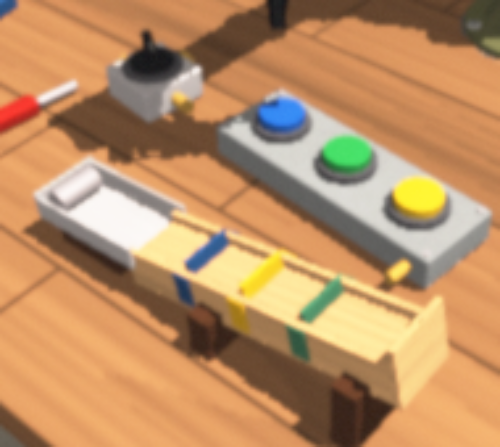

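The job is handed in after about 17 s: the air knob was turned clockwise to a firm stop (about 0.9 rad), green, yellow and blue were pressed in turn, and the last picture shows the rivet in the tray, all gates closed and the arm clear.

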